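Tip a bored bar out of its nest at the telescope maker's desk

TASK

Take the bar with the two round bores out of its aluminium nest: there is no room for fingers around it, so press down the end that lies over the hollow (the end by the notched wall) until the bar tips and its other end stands up by itself, then grip it by that raised end and lay it flat anywhere inside the plywood tray. Do not drop it in from a height, and leave the bar with the long slot alone in its own nest.

Things in the scene. Friction and masses are not known exactly. Their poses are not given: they have to be found in the camera images.
- bar: Bar to take: dark channel, 120 mm long (x), 40 wide, 25 high, 0.15 kg, two round bright-rimmed bores on top. Origin: centre of underside. Starts in the nest, x along nest x, top flush. Pressed down lightly (under 2 N) near its +x end it rocks; past 15 deg it goes over to about 27 deg and stays: -x end up, its top 27 mm and underside 4 mm over the rim, to grip across the 40 mm from above.
- nest: Fixed aluminium block round that bar: 57 mm high, 67 wide, x from -71.5 to 80 mm. Origin: on the desk under the seated bar's middle. Pocket 43 mm wide, x -61.5 to 70; seat 32 mm above the desk up to x = 4, beyond it a hollow with floor at 6 mm, under the bar's +x half. The +x end shows a 10 mm gap past the bar and a 20 mm notch in the end wall. Press the bar's top at x = 45 mm.
- tray: Fixed open plywood tray, empty, outside 200 mm (x) by 160 mm (y), 30 mm high, walls and floor 5 mm thick. Origin: centre of its underside, on the desk.
- bar_other: Bar to leave alone: same size and material, in a like nest of its own, but with one long slot in its top instead of two round bores. Origin: centre of its underside.

How it is judged:
By the outcome, as a careful person would: the job done as asked, in the order asked, and still so for the second after the job is handed in, with the robot touching nothing.
It also fails if it takes over 51 s, if anything falls off the work surface, if the arm or the gripper's body presses on something with over 40 N, if the wrist force passes 120 N, or if a joint passes its speed limit or range.

ROBOT

A 6-joint arm with a two-finger parallel gripper is mounted at the origin on the work surface. World frame = base frame: x ahead of the robot, y to its left, z up, the work surface at z = 0. Lengths are in m, angles in rad, forces in N, time in s.
With the tool pointing down it reaches from about 0.375 to 0.9 m from the base axis. Payload 3.1 kg.
Tool frame: the origin (TCP) lies on the centre line of the jaws, within the pads' length; the fingertips stand 25 mm ahead of it and the grasp point (between the pads) lies 6 mm ahead of it (manip.tips_ahead is the distance from the TCP to the fingertips, in m); z points along the fingers, y is the direction in which the jaws open and shut (so a half turn about z gives the same grasp; the last joint's range is limited). The gripper opens to 85 mm and grips with 20 to 120 N. Pads are 22 mm wide; open, the fingers measure 114 mm over their backs; the gripper's body (76 mm by 85 mm) begins 54 mm behind the grasp point. The pads swing forward as they close: fully open they stand 13 mm farther back than shut.
Start: joints at [0.983, 0.527, 1.433, -0, 1.181, -0.178], TCP at [0.249, 0.573, 0.256] pointing down, gripper open.
Joint ranges: [-3.08, 3.08], [-0.75, 2.2], [0.22, 2.44], [-1.43, 4.57], [0, 2.65], [-2.85, 2.85]. Speed limits (rad/s): [2.79, 2.79, 3.14, 3.14, 3.14, 3.14].

INTERFACE

Orientations are given as a unit quaternion [x, y, z, w].
In Python, from station import manip gives the robot as it stands.
- The arm moves only by the tool play_rows, never from a script. Its argument "steps" is a list that holds one entry, the list of rows, each a list of 6 numbers: the shift along the tool's x, y, z in m, then the turn, a rotation vector about the tool's x, y, z in degrees. In form: [[[x, y, z, rx, ry, rz], ...]]. A call has 1 to 10 rows; each row shifts and turns the commanded pose from where the row before left it, along the tool's axes as they then stand; what a row does not reach is not made up. A row lasts 1/8 s, in which the tool goes at most 62.5 mm and 10.7 degrees, less where a joint would pass 70% of its speed; a pose out of reach is approached as far as the arm can. A call is refused whole if a number of a shift passes 0.0625 or a number of a turn 10.7, either way. A call with a gripper value outside its range is refused whole. "fingers" is the opening, from 0 (shut) to 1 (fully open), set as the call begins (left out, the last holds). The fingers move at their own pace and stop on an object; "squeeze" is the grip in N (left out, the last holds). Time passes only in rows, so rows that do not move let the fingers close. It gives the time, the measured TCP pose, the force and the opening at its end, in the units of the state.
- manip.sense(): the state, without advancing time (a new reading comes with each control period).
- manip.snapshot(name): name is "scene" or "top" or "wrist"; returns a dict with "img" (420x560x3 uint8, red, green, blue), "K" (3x3 intrinsics, pixels), "world_from_camera" (4x4, takes a point from camera to world coordinates). Camera axes: x right, y down, z forward; pixel columns grow to the right and rows downward; lengths in m; the calibration is good to about 2 mm. A picture is of the moment at which its call begins. There is no depth.
- manip.sign_off(): hands the job in, once; it reports no verdict.
Trained networks look in a picture, given as the dict that the camera call returned (one of the last four; its "shot" number tells which), for a name from the list of things; names that differ only in an ending like _2 or _b are one class to them, and where a whole thing is asked for, a point or a joint stands for the part that bears it (a point fixed in the world has none). Each returns a list of dicts, best first, with "score" (0 to 1); they miss things now and then, are a little off and sometimes report something else, mostly with a low value. They report only what shows in the picture. A call takes as long as a camera call.
- manip.regions_of(label, picture): "pixels" (420x560 bool, what is visible of it) and "rect" ([left, top, right, bottom] in pixels, round what is visible of it).
- manip.pinpoint(label, picture): "point" ([column, row] in pixels: a listed point, or the origin of a listed thing).
The state is a dict: "t": time; "q": joint angles; "qd": joint speeds; "tau": joint torques, N m; "tcp_pos": TCP position; "tool_rot": TCP orientation; "force": force on the tool from outside, world axes, zero at the start; "ft_torque": the same for the moment, N m; "finger_gap": opening from 0.0 (shut) to 1.0 (fully open).
Only numpy, scipy, OpenCV 4.12 (cv2) and the standard library are available. Lean on these libraries where they do the work, as an engineer would, in place of code of your own. Each camera call takes 0.05 s, during which the arm holds its last target.

## Working session

There is one attempt and no reset: what is moved stays moved. The work goes in short steps, Python scripts to look and compute and a tool call to move; the robot and the scene stay as the last step left them, time stands still between calls to the robot, and variables do not carry over. Pictures are saved under pics/ and viewed, and the job is handed in when it is done.

Besides the shell and the picture viewer there is one more tool, called after "Call:" as name(argument=value, ...), one argument or row to a line, values as JSON. play_rows: Moves the arm, as the interface text tells. Its arguments: {"type":"object","properties":{"steps":{"type":"array"},"fingers":{"type":"number"},"squeeze":{"type":"number"}},"required":["steps"]}

```bash
mkdir -p pics; ls
python3 - <<'E'
from station import manip
import cv2,numpy as np
s=manip.sense();print(s)
for n in ["scene","top","wrist"]:
    p=manip.snapshot(n);cv2.imwrite(f"pics/a_{n}.png",p["img"][:,:,::-1])
    print(n,p["K"].tolist(),np.round(p["world_from_camera"],4).tolist())
    for l in ["bar","nest","tray","bar_other"]:
        r=manip.regions_of(l,p);q=manip.pinpoint(l,p)
        print(l,[(round(x["score"],2),x["rect"]) for x in r[:3]],[(round(x["score"],2),x["point"]) for x in q[:3]])
E
```

```text
pics
{'t': 0.0, 'q': array([ 9.82509846e-01,  5.28443361e-01,  1.43392056e+00, -3.36414477e-05,
        1.18143233e+00, -1.78506543e-01]), 'qd': array([ 6.69026785e-04,  1.37792685e-04,  4.74555697e-04, -1.12480846e-03,
       -2.31836682e-05, -1.04674579e-03]), 'tau': array([-1.59877436e-03, -4.42342329e+01, -1.78022629e+01, -2.75061320e-04,
        8.43391987e-03,  2.31036523e-05]), 'tcp_pos': array([0.24860481, 0.57268564, 0.25534179]), 'tool_rot': array([ 2.03453040e-01,  9.79084086e-01, -1.02762598e-03, -3.97727221e-04]), 'force': array([ 0.48358042,  0.38968289, -0.1235773 ]), 'ft_torque': array([ 0.01635582,  0.01565509, -0.00683555]), 'finger_gap': 0.9990932235766883}
scene [[541.9586667028748, 0.0, 271.6958722929485], [0.0, 541.9586667028748, 216.19017055665756], [0.0, 0.0, 1.0]] [[-0.2772, 0.6345, -0.7215, 1.2795], [0.9607, 0.1943, -0.1981, 0.2262], [0.0145, -0.7481, -0.6634, 0.733], [0.0, 0.0, 0.0, 1.0]]
bar [(0.65, [239.6, 196.5, 274.7, 246.5])] [(0.78, [260.5, 225.5])]
nest [(0.88, [233.5, 191.4, 283.2, 275.6])] [(0.6, [260.3, 241.0])]
tray [(0.77, [68.5, 172.0, 189.8, 2
[... 238 characters left out ...]
2, 0.1038, 0.4492], [-0.9995, -0.0258, 0.0177, 0.0079], [-0.0149, -0.1043, -0.9944, 0.7909], [0.0, 0.0, 0.0, 1.0]]
bar [(0.82, [285.0, 165.9, 315.3, 232.4])] []
nest [(0.82, [275.9, 156.5, 322.9, 240.9]), (0.52, [287.4, 165.3, 316.0, 230.3])] [(0.66, [296.8, 201.7])]
tray [(0.88, [387.9, 148.5, 477.7, 256.4])] [(0.59, [428.8, 206.8])]
bar_other [(0.85, [146.8, 178.9, 172.5, 244.7])] [(0.7, [163.5, 210.7])]
wrist [[308.6276316395762, 0.0, 276.81573872728376], [0.0, 308.6276316395762, 212.33701159321294], [0.0, 0.0, 1.0]] [[0.3983, 0.8712, 0.2869, 0.1743], [0.9173, -0.3785, -0.1239, 0.6053], [0.0007, 0.3126, -0.9499, 0.374], [0.0, 0.0, 0.0, 1.0]]
bar [] []
nest [] []
tray [] []
bar_other [] []
```

Run:
```python
import cv2
t=cv2.imread("pics/a_top.png");s=cv2.imread("pics/a_scene.png")
cv2.imwrite("pics/b_top.png",cv2.resize(t[140:265,130:330],None,fx=4,fy=4,interpolation=2))
cv2.imwrite("pics/b_scene.png",cv2.resize(s[170:290,220:420],None,fx=4,fy=4,interpolation=2))
```

```text
(no output)
```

View pics/a_scene.png

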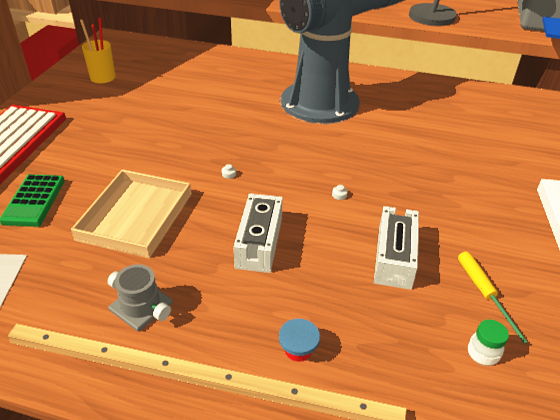

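View pics/a_top.png

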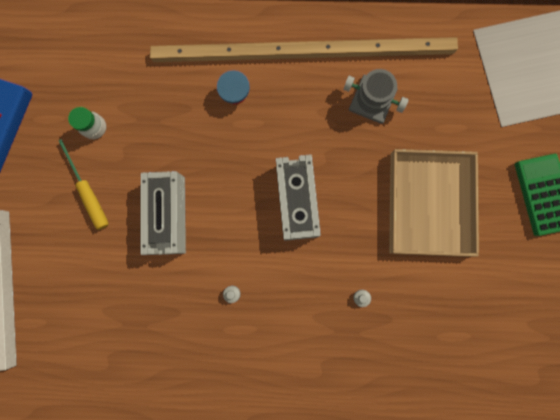

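View crops.

The two-bore bar is in the nest at about (297,198) in the top picture, with the notch towards +x (top of the picture). The slotted bar is at (160,213) and the tray at (434,204).

View pics/b_top.png

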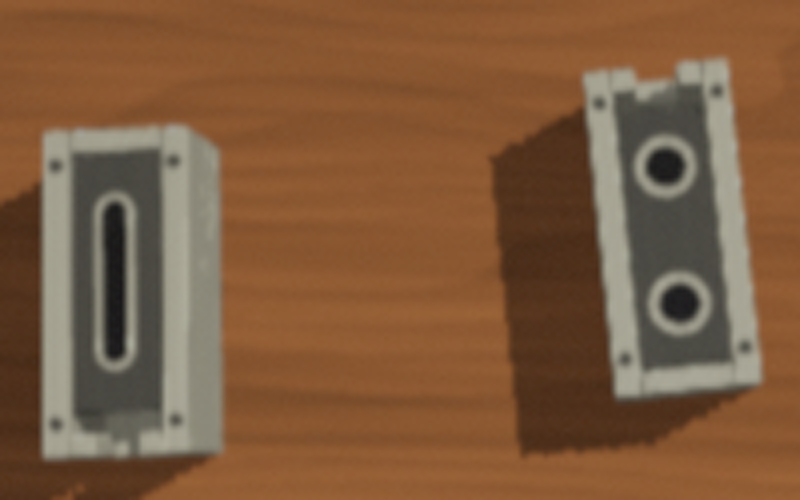

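View pics/b_scene.png

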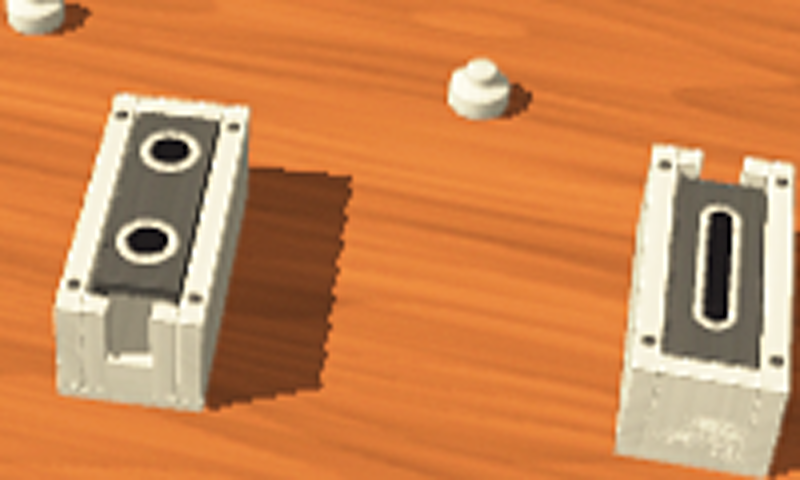

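```bash
cat > h.py <<'E'
import numpy as np
def ray(p,uv,z):
    K=p["K"];T=p["world_from_camera"]
    d=T[:3,:3]@np.linalg.inv(K)@np.array([uv[0],uv[1],1.]);o=T[:3,3]
    return o+d*(z-o[2])/d[2]
def proj(p,X):
    K=p["K"];T=p["world_from_camera"]
    c=(np.atleast_2d(X)-T[:3,3])@T[:3,:3]; u=c@np.array(K).T
    return u[:,:2]/u[:,2:]
E
python3 - <<'E'
from station import manip
from h import *
from scipy.optimize import least_squares
import cv2
pt=manip.snapshot("top");ps=manip.snapshot("scene")
C=np.array([[80,33.5],[80,-33.5],[-71.5,-33.5],[-71.5,33.5]])/1e3
top=np.array([(585,72),(728,58),(762,384),(615,398)])/4+[130,140]-.4
sc=np.array([(205,322),(57,308),(117,95),(247,108)])/4+[220,170]-.4
def W(P,x,z):
    c,s=np.cos(x[2]),np.sin(x[2]);return np.c_[P@np.array([[c,s],[-s,c]])+x[:2],np.full(len(P),z)]
for nm,S in (("both",[(pt,top),(ps,sc)]),("top",[(pt,top)]),("scene",[(ps,sc)])):
    r=least_squares(lambda x:np.concatenate([(proj(p,W(C,x,.057))-o).ravel() for p,o in S]),[.45,0,0])
    print(nm,r.x,np.degrees(r.x[2]),np.round(r.fun,1))
x=r.x
Tc=np.array([[-100,80],[-100,-80],[100,-80],[100,80]])/1e3
for p,uv in ((pt,[(391,256),(478,258),(478,151),(393,149)]),(ps,[])):
    for u in uv: print(np.round(ray(p,u,.03),4))
print("tray pin",ray(pt,(428.8,206.8),0),ray(ps,(133,212.6),0))
print("bores",ray(pt,(665/4+130,167/4+140),.057),ray(pt,(680/4+130,303/4+140),.057),ray(ps,(147/4+220,241/4+170),.057),ray(ps,(170/4+220,151/4+170),.057))
E
```

```text
both [0.55604309 0.00327796 0.13133073] 7.524696584668152 [-0.7  0.1 -0.7 -0.2 -0.1 -0.9  0.1 -0.5 -0.4 -0.1 -0.9 -1.  -0.4 -1.
  0.7 -0.7]
top [0.55538625 0.00262151 0.12186396] 6.982290453848235 [ 0.   0.3  0.   0.3 -0.1 -0.3  0.1 -0.3]
scene [0.55764853 0.00414613 0.14137276] 8.100062743854917 [ 0.3  0.5 -0.3 -0.1 -0.6 -0.4  0.6 -0.2]
[ 0.4547 -0.1749  0.03  ]
[ 0.4554 -0.3369  0.03  ]
[ 0.6601 -0.3413  0.03  ]
[ 0.6602 -0.1786  0.03  ]
tray pin [ 0.55353967 -0.25629881  0.        ] [ 0.55472365 -0.26671422  0.        ]
bores [0.58651052 0.00645423 0.057     ] [ 0.52342518 -0.00202227  0.057     ] [0.58951258 0.0089111  0.057     ] [0.52612631 0.00071389 0.057     ]
```

Call:
play_rows(
  steps=[
    [[-0.045, -0.031, 0, 0, 0, 0], [-0.045, -0.031, 0, 0, 0, 0], [-0.045, -0.031, 0, 0, 0, 0], [-0.045, -0.031, 0, 0, 0, 0], [-0.045, -0.031, 0, 0, 0, 0], [-0.045, -0.031, 0, 0, 0, 0], [-0.045, -0.031, 0, 0, 0, 0], [0, 0, 0, 0, 0, -10.3], [0, 0, 0, 0, 0, -10.3], [0, 0, 0, 0, 0, -10.3]],
  ],
  fingers=0,
)

```text
t: 2.7
tcp_pos: [0.4517, 0.2484, 0.2564]
tool_rot: [-0.067, 0.998, 0.0, 0.0]
force: [-0.7, 0.7, -0.3]
finger_gap: 0.0
```

```bash
cat >> h.py <<'E'
from scipy.spatial.transform import Rotation as R
def to(s,pos=None,yaw=187.5,tilt=0):
    """delta in tool axes to target; tilt about tool y (deg)"""
    Rc=R.from_quat(s["tool_rot"])
    a=np.radians(yaw);X=np.array([np.cos(a),np.sin(a),0]);Z=np.array([0,0,-1.])
    Rt=R.from_matrix(np.c_[X,np.cross(Z,X),Z])*R.from_rotvec([0,np.radians(tilt),0])
    print("rot needed",np.round((Rc.inv()*Rt).as_rotvec(degrees=True),2))
    if pos is not None: print("shift cur mm",np.round(Rc.inv().apply(np.array(pos)-s["tcp_pos"])*1e3,1),"shift in target frame",np.round(Rt.inv().apply(np.array(pos)-s["tcp_pos"])*1e3,1))
    return Rt
NX,NY,NYAW=.556,.0035,7.5
def nest(x,y,z):
    a=np.radians(NYAW);return np.array([NX+x*np.cos(a)-y*np.sin(a),NY+x*np.sin(a)+y*np.cos(a),z])
E
python3 - <<'E'
from station import manip
from h import *
s=manip.sense();print(s["t"],s["tcp_pos"],s["q"],s["finger_gap"],manip.tips_ahead)
to(s,nest(.045,0,.11))
E
```

```text
2.7 [0.45169776 0.24837451 0.25642412] [ 2.85679639e-01  3.80550982e-01  1.70448742e+00  6.43132104e-05
  1.05631127e+00 -1.41972853e+00] 8.915351826395934e-05 0.025
rot needed [0.01 0.01 0.21]
shift cur mm [-115.5 -256.8  146.4] shift in target frame [-116.4 -256.4  146.4]
```

Call:
play_rows(
  steps=[
    [[-0.0232, -0.0514, 0, 0, 0, 0.2], [-0.0232, -0.0514, 0, 0, 0, 0], [-0.0232, -0.0514, 0, 0, 0, 0], [-0.0232, -0.0514, 0.03, 0, 0, 0], [-0.0232, -0.0514, 0.03, 0, 0, 0], [0, 0, 0.04, 0, 0, 0], [0, 0, 0.03, 0, 0, 0], [0, 0, 0, 0, 0, 0], [0, 0, 0, 0, 0, 0]],
  ],
)

```text
t: 3.82
tcp_pos: [0.5986, 0.0105, 0.1287]
tool_rot: [-0.063, 0.998, -0.0, 0.001]
force: [-0.5, 0.1, 0.6]
finger_gap: -0.003
```

Run:
```python
from station import manip
from h import *
import cv2
s=manip.sense();print(s["t"],s["tcp_pos"],s["q"],s["force"])
to(s,nest(.045,0,.11))
for n in ("top","wrist","scene"):
    p=manip.snapshot(n)
    im=p["img"][:,:,::-1].copy()
    for X in [(.08,.0335),(.08,-.0335),(-.0715,-.0335),(-.0715,.0335),(.045,0)]:
        u=proj(p,nest(X[0],X[1],.057))[0];cv2.circle(im,(int(round(u[0])),int(round(u[1]))),2,(0,0,255),-1)
    cv2.imwrite(f"pics/c_{n}.png",im if n!="scene" else cv2.resize(im[130:310,180:340],None,fx=3,fy=3))
```

```text
3.825 [0.59858367 0.01054226 0.12865487] [-1.68887925e-01  6.59298159e-01  1.60711351e+00  2.84250701e-05
  8.73199945e-01 -1.86599766e+00] [-0.46725359  0.14022962  0.55974138]
rot needed [-0.03  0.11 -0.26]
shift cur mm [-1.8 -1.4 18.7] shift in target frame [-1.9 -1.4 18.7]
```

View pics/c_wrist.png

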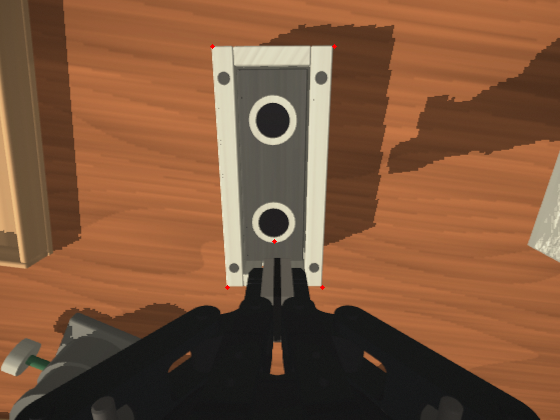

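View pics/c_scene.png

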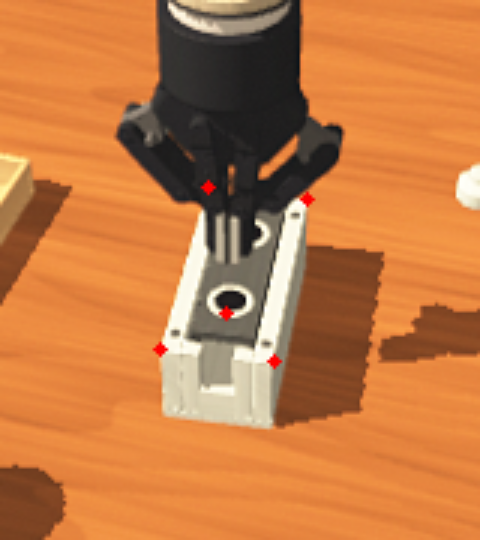

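The projected rim corners land on the nest in the wrist picture (212,46 / 334,46 / 227,287 / 322,287), so the pose is good. Next I press.

Call:
play_rows(
  steps=[
    [[-0.001, -0.0015, 0.015, 0, 0, 0], [-0.001, 0, 0.015, 0, 0, 0], [0, 0, 0.012, 0, 0, 0], [0, 0, 0.004, 0, 0, 0], [0, 0, 0.002, 0, 0, 0], [0, 0, 0.002, 0, 0, 0], [0, 0, 0.002, 0, 0, 0], [0, 0, 0.002, 0, 0, 0]],
  ],
)

```text
t: 4.97
tcp_pos: [0.6, 0.0092, 0.0738]
tool_rot: [-0.063, 0.998, -0.0, 0.0]
force: [0.8, 0.2, 0.3]
finger_gap: 0.002
```

Call:
play_rows(
  steps=[
    [[0, 0, 0.002, 0, 0, 0], [0, 0, 0.002, 0, 0, 0], [0, 0, 0.002, 0, 0, 0], [0, 0, 0, 0, 0, 0]],
  ],
)

```text
t: 5.48
tcp_pos: [0.6001, 0.0092, 0.0681]
tool_rot: [-0.063, 0.998, -0.0, 0.0]
force: [-0.9, 0.3, 4.2]
finger_gap: -0.005
```

Run:
```python
from station import manip
from h import *
import cv2
s=manip.sense();print(s["t"],s["tcp_pos"],s["force"])
to(s,nest(.045,0,.069))
p=manip.snapshot("wrist");cv2.imwrite("pics/d_w.png",p["img"][:,:,::-1])
```

```text
5.475 [0.60008879 0.00924636 0.06814594] [-0.87686911  0.25895636  4.17482937]
rot needed [-0.01  0.03 -0.28]
shift cur mm [-0.5  0.1 -0.9] shift in target frame [-0.5  0.1 -0.9]
```

View pics/d_w.png

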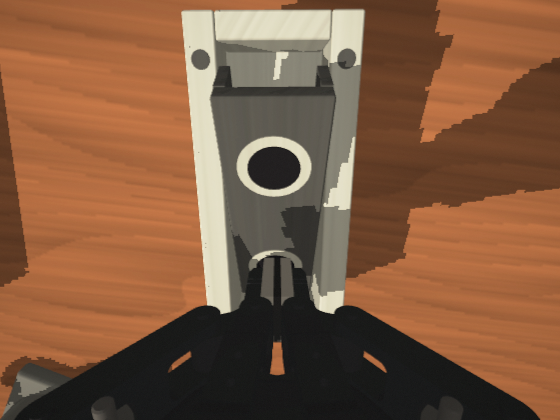

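The bar has tipped: its −x end stands above the rim at row ~90. I lift off and check that it stays.

Call:
play_rows(
  steps=[
    [[0, 0, -0.01, 0, 0, 0], [0, 0, -0.02, 0, 0, 0], [0, 0, -0.04, 0, 0, 0], [0, 0, -0.04, 0, 0, 0], [0, 0, -0.03, 0, 0, 0], [0, 0, 0, 0, 0, 0], [0, 0, 0, 0, 0, 0]],
  ],
  fingers=0.8,
)

```text
t: 6.4
tcp_pos: [0.5991, 0.0094, 0.2069]
tool_rot: [-0.063, 0.998, 0.0, -0.001]
force: [0.2, 0.3, -0.1]
finger_gap: 0.801
```

Run:
```python
from station import manip
from h import *
import cv2
s=manip.sense();print(s["t"],s["tcp_pos"],s["force"],s["finger_gap"],manip.tips_ahead)
for n in ("wrist","scene","top"):
    p=manip.snapshot(n)
    im=p["img"][:,:,::-1].copy()
    a=np.radians(27);end=np.array([4-64*np.cos(a),32+64*np.sin(a)])
    top=end+25*np.array([np.sin(a),np.cos(a)])
    for e in (end,top):
        for y in (-20,20):
            u=proj(p,nest(e[0]/1e3,y/1e3,e[1]/1e3))[0];print(n,np.round(u,1))
            cv2.circle(im,(int(round(u[0])),int(round(u[1]))),1,(0,0,255),-1)
    u=proj(p,nest(-.0,0,.057))[0].astype(int)
    c=im[max(u[1]-100,0):u[1]+100,max(u[0]-130,0):u[0]+130] if n!="wrist" else im
    cv2.imwrite(f"pics/e_{n}.png",cv2.resize(c,None,fx=3,fy=3) if n!="wrist" else c)
```

```text
6.4 [0.59909638 0.00938162 0.20685212] [ 0.15360725  0.28342604 -0.07314761] 0.8005549545229188 0.025
wrist [250.3  91. ]
wrist [300.6  90.7]
wrist [248.4 105.6]
wrist [302.5 105.3]
scene [253.7 197.4]
scene [274.1 199.6]
scene [252.6 192.1]
scene [273.4 194.3]
top [311.5 225.3]
top [289.6 227.6]
top [311.3 218. ]
top [288.8 220.4]
```

View pics/e_wrist.png

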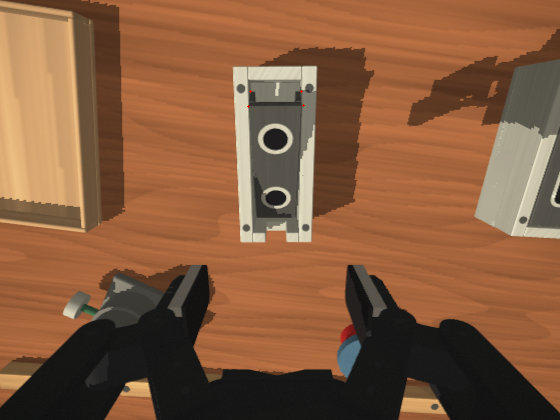

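View pics/e_scene.png

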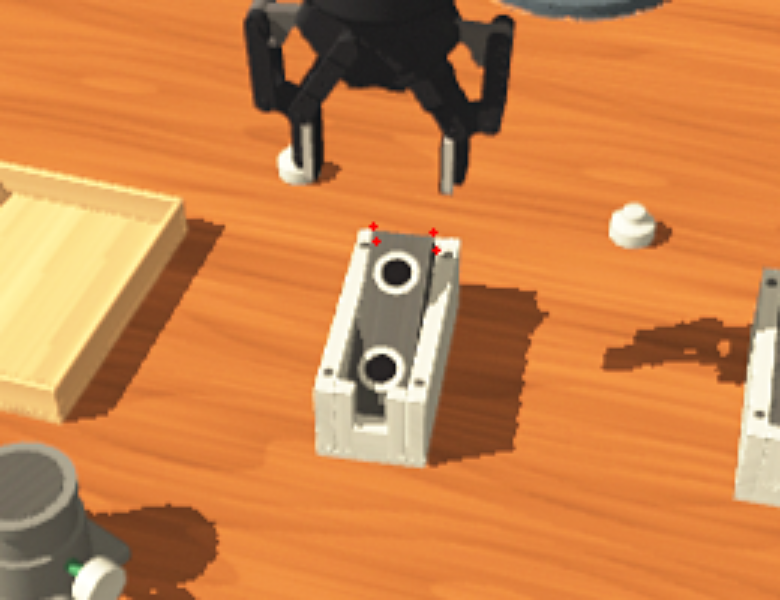

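The bar stays tipped, and the modelled corners match the picture (wrist 248,105 / 302,105). Next I move above the raised end, tilted 12°.

Run:
```python
from station import manip
from h import *
s=manip.sense()
to(s,nest(-.0348,0,.130),tilt=12)
```

```text
rot needed [ 0.08 11.82 -0.27]
shift cur mm [77.9 -0.7 76.2] shift in target frame [60.6 -0.3 90.6]
```

Call:
play_rows(
  steps=[
    [[0.03, 0, 0.01, 0, 0, 0], [0.03, -0.0007, 0.02, 0, 0, 0], [0.0179, 0, 0.02, 0, 0, -0.3], [0, 0, 0.026, 0, 6, 0], [0, 0, 0, 0, 6, 0], [0, 0, 0, 0, 0, 0], [0, 0, 0, 0, 0, 0]],
  ],
  fingers=0.72,
)

```text
t: 7.42
tcp_pos: [0.522, -0.001, 0.1311]
tool_rot: [-0.065, 0.992, -0.007, -0.104]
force: [-0.1, 0.1, -0.3]
finger_gap: 0.715
```

Run:
```python
from station import manip
from h import *
import cv2
s=manip.sense();print(s["t"],s["tcp_pos"],s["force"],s["finger_gap"],s["q"])
to(s,nest(-.0348,0,.0858),tilt=12)
for n in ("wrist","scene"):
    p=manip.snapshot(n)
    im=p["img"][:,:,::-1].copy()
    Rc=R.from_quat(s["tool_rot"])
    for ta in (.012,.016,.02,.025):
        for sy in (-1,1):
            u=proj(p,s["tcp_pos"]+Rc.apply([0,sy*.0425*s["finger_gap"],ta]))[0];print(n,ta,np.round(u,1))
            cv2.circle(im,(int(round(u[0])),int(round(u[1]))),1,(0,0,255),-1)
    cv2.imwrite(f"pics/f_{n}.png",cv2.resize(im[100:280,170:350],None,fx=3,fy=3) if n!="wrist" else im)
```

```text
7.425 [ 0.5219657  -0.00104495  0.1311029 ] [-0.07955722  0.13129968 -0.30923936] 0.7151116017904979 [-0.18246692  0.64466264  1.66128143 -0.07409622  1.03684185 -1.84050606]
rot needed [ 0.03 -0.02  0.03]
shift cur mm [-9.   0.  44.4] shift in target frame [-9.   0.1 44.4]
wrist 0.012 [213.  288.8]
wrist 0.012 [339.4 288.8]
wrist 0.016 [214.6 284.3]
wrist 0.016 [337.9 284.3]
wrist 0.02 [216.1 280.1]
wrist 0.02 [336.4 280.1]
wrist 0.025 [217.9 275.1]
wrist 0.025 [334.6 275.1]
scene 0.012 [246.4 178. ]
scene 0.012 [278.9 181.4]
scene 0.016 [246.5 179.4]
scene 0.016 [278.9 182.8]
scene 0.02 [246.6 180.8]
scene 0.02 [278.9 184.2]
scene 0.025 [246.8 182.5]
scene 0.025 [278.9 185.9]
```

View pics/f_wrist.png

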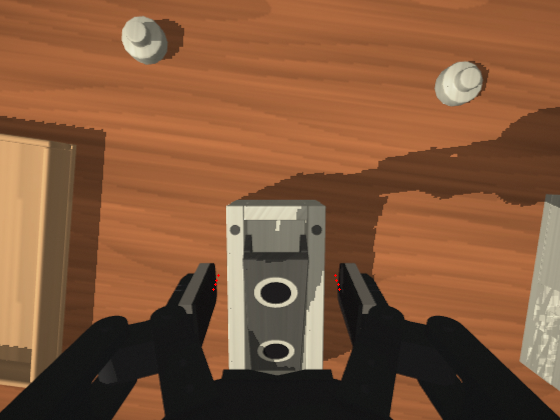

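View pics/f_scene.png

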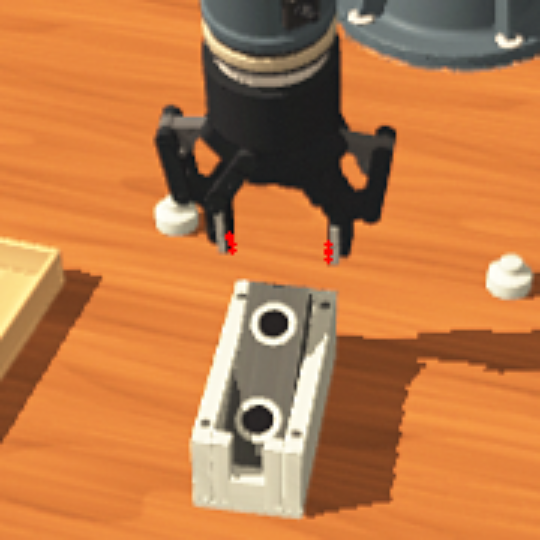

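Call:
play_rows(
  steps=[
    [[-0.009, 0, 0.005, 0, 0, 0], [0, 0, 0.01, 0, 0, 0], [0, 0, 0.01, 0, 0, 0], [0, 0, 0.01, 0, 0, 0], [0, 0, 0.005, 0, 0, 0], [0, 0, 0.003, 0, 0, 0], [0, 0, 0, 0, 0, 0], [0, 0, 0, 0, 0, 0]],
  ],
)

```text
t: 8.52
tcp_pos: [0.5228, -0.0013, 0.0879]
tool_rot: [-0.065, 0.992, -0.007, -0.104]
force: [-0.1, -0.5, -0.2]
finger_gap: 0.726
```

Run:
```python
from station import manip
from h import *
import cv2
s=manip.sense();print(s["t"],s["tcp_pos"],s["force"],s["finger_gap"])
to(s,nest(-.0348,0,.0858),tilt=12)
for n in ("wrist","scene"):
    p=manip.snapshot(n)
    im=p["img"][:,:,::-1].copy()
    cv2.imwrite(f"pics/g_{n}.png",cv2.resize(im[130:270,180:340],None,fx=4,fy=4) if n!="wrist" else im)
```

```text
8.525 [ 0.52284602 -0.00128836  0.08791815] [-0.06889895 -0.51989126 -0.24618273] 0.7255786786594661
rot needed [-0.02  0.04  0.02]
shift cur mm [0.8 0.4 2.3] shift in target frame [0.8 0.4 2.3]
```

View pics/g_wrist.png

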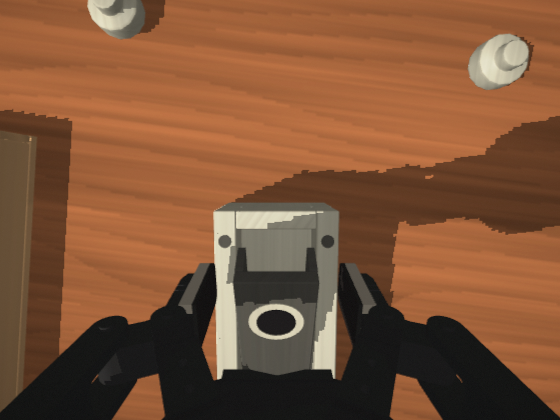

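View pics/g_scene.png

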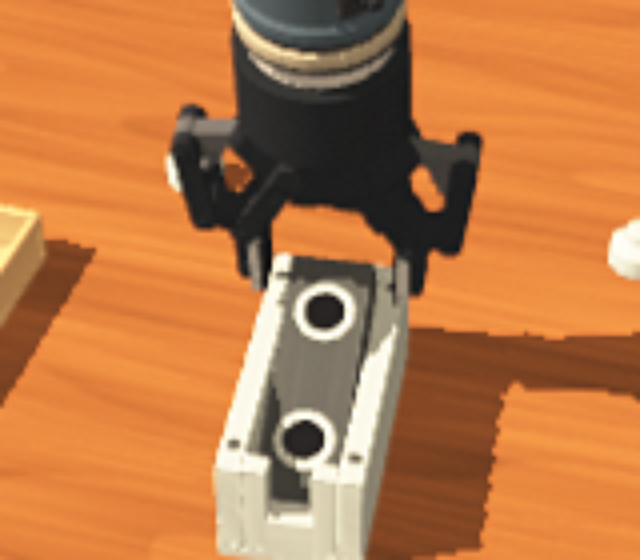

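The fingers straddle the raised end, centred, with the tips just over the rim. I close.

Call:
play_rows(
  steps=[
    [[0, 0, 0.001, 0, 0, 0], [0, 0, 0, 0, 0, 0], [0, 0, 0, 0, 0, 0], [0, 0, 0, 0, 0, 0], [0, 0, 0, 0, 0, 0], [0, 0, 0, 0, 0, 0]],
  ],
  fingers=0,
  squeeze=70,
)

```text
t: 9.38
tcp_pos: [0.5225, -0.0012, 0.0868]
tool_rot: [-0.065, 0.992, -0.007, -0.104]
force: [0.4, 1.3, 2.2]
finger_gap: 0.451
```

Run:
```python
from station import manip
from h import *
import cv2
s=manip.sense();print(s["t"],s["tcp_pos"],s["force"],s["ft_torque"],s["finger_gap"])
for n in ("wrist",):
    p=manip.snapshot(n)
    cv2.imwrite(f"pics/i_{n}.png",p["img"][:,:,::-1])
```

```text
9.375 [ 0.52253456 -0.00123834  0.08678911] [0.44742599 1.33123531 2.20364496] [ 0.16934301 -0.19744212  0.04209368] 0.45075109228337473
```

View pics/i_wrist.png

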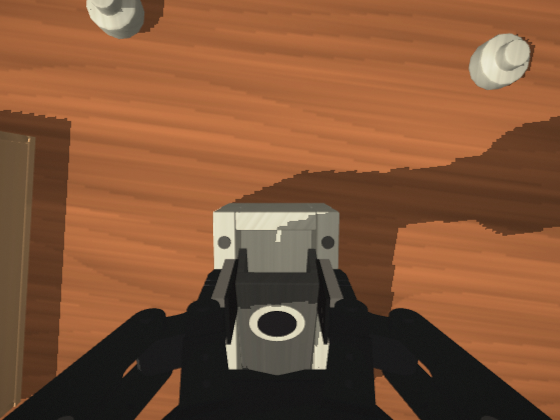

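Call:
play_rows(
  steps=[
    [[0.001, 0, -0.005, 0, 0, 0], [0.002, 0, -0.01, 0, 0, 0], [0.0025, 0, -0.012, 0, 0, 0], [0.0031, 0, -0.0147, 0, 0, 0], [0.0031, 0, -0.0147, 0, 0, 0], [0.0031, 0, -0.0147, 0, 0, 0], [0.0031, 0, -0.0147, 0, 0, 0], [0.0031, 0, -0.0147, 0, 0, 0], [0, 0, 0, 0, 0, 0]],
  ],
)

```text
t: 10.55
tcp_pos: [0.5236, -0.0014, 0.1908]
tool_rot: [-0.065, 0.993, -0.007, -0.103]
force: [0.2, 0.4, -1.9]
finger_gap: 0.448
```

Run:
```python
from station import manip
from h import *
import cv2
s=manip.sense();print(s["t"],s["tcp_pos"],s["force"],s["ft_torque"],s["finger_gap"])
for n in ("wrist","scene"):
    p=manip.snapshot(n)
    im=p["img"][:,:,::-1]
    cv2.imwrite(f"pics/j_{n}.png",im if n=="wrist" else cv2.resize(im[100:280,140:340],None,fx=3.5,fy=3.3))
```

```text
10.55 [ 0.52356307 -0.0013652   0.19076158] [ 0.22794205  0.35750863 -1.87715759] [ 0.01323807 -0.08633948 -0.02371891] 0.44774096248644163
```

View pics/j_wrist.png

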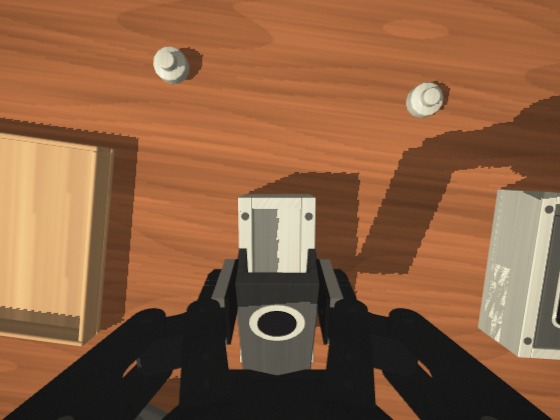

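View pics/j_scene.png

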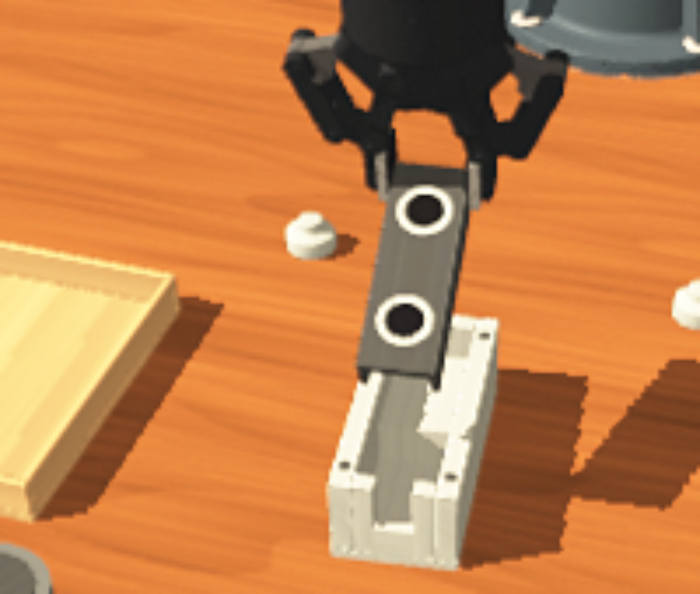

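The bar is held at about 27° as modelled and clear of the nest. Next I carry it over the tray and level it.

Run:
```python
from station import manip
from h import *
s=manip.sense()
to(s,[.502,-.265,.191],tilt=-15)
to(s,[.502,-.265,.191],tilt=12)
```

```text
rot needed [ 0.0e+00 -2.7e+01  2.0e-02]
shift cur mm [  54.1 -258.9    9.8] shift in target frame [  52.5 -258.9  -15.8]
rot needed [-0.   -0.    0.02]
shift cur mm [  54.1 -258.9    9.8] shift in target frame [  54.  -258.9    9.8]
```

Call:
play_rows(
  steps=[
    [[0.003, -0.015, 0.001, 0, 0, 0], [0.007, -0.034, 0.001, 0, 0, 0], [0.008, -0.04, 0.002, 0, 0, 0], [0.008, -0.04, 0.002, 0, 0, 0], [0.008, -0.04, 0.002, 0, 0, 0], [0.008, -0.04, 0.001, 0, 0, 0], [0.007, -0.034, 0.001, 0, 0, 0], [0.005, -0.016, 0, 0, 0, 0], [0, 0, 0, 0, 0, 0]],
  ],
)

```text
t: 11.78
tcp_pos: [0.5015, -0.266, 0.1903]
tool_rot: [-0.064, 0.992, -0.006, -0.105]
force: [-0.1, 0.7, -1.2]
finger_gap: 0.446
```

Call:
play_rows(
  steps=[
    [[0, 0, 0, 0, -4.5, 0], [0, 0, 0, 0, -4.5, 0], [0, 0, 0, 0, -4.5, 0], [0, 0, 0, 0, -4.5, 0], [0, 0, 0, 0, -4.5, 0], [0, 0, 0, 0, -4.5, 0], [0, 0, 0, 0, 0, 0], [0, 0, 0, 0, 0, 0]],
  ],
)

```text
t: 12.78
tcp_pos: [0.5025, -0.2644, 0.1909]
tool_rot: [-0.066, 0.989, 0.009, 0.13]
force: [-0.0, -0.3, -1.3]
finger_gap: 0.45
```

Run:
```python
from station import manip
from h import *
import cv2
s=manip.sense();print(s["t"],s["tcp_pos"],s["force"],s["finger_gap"],s["q"])
to(s,[.502,-.265,.0367],tilt=-15)
for n in ("top","scene"):
    p=manip.snapshot(n)
    im=p["img"][:,:,::-1]
    cv2.imwrite(f"pics/k_{n}.png",cv2.resize(im[110:290,60:260],None,fx=3.5,fy=3.3) if n=="scene" else im)
```

```text
12.775 [ 0.50250801 -0.26442923  0.19093656] [-0.00564311 -0.26438265 -1.27231437] 0.4496413711889084 [-0.78209251  0.48706648  1.78715417  0.31147495  0.73041856 -2.70396618]
rot needed [ 0.03 -0.05  0.08]
shift cur mm [ 40.3  -0.5 148.9] shift in target frame [ 40.5  -0.5 148.8]
```

View pics/k_top.png

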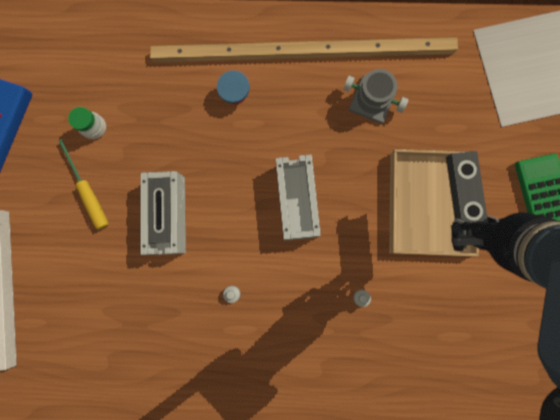

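View pics/k_scene.png

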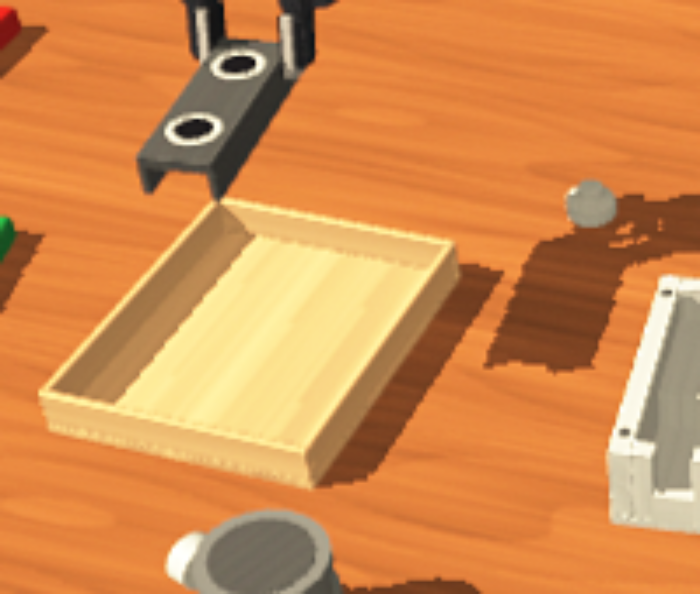

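Call:
play_rows(
  steps=[
    [[0, 0.003, 0, 1.1, 0, 4.1], [0, 0.004, 0, 1.1, 0, 4.1], [0, 0, 0, 0, 0, 0], [0, 0, 0, 0, 0, 0]],
  ],
)

```text
t: 13.38
tcp_pos: [0.502, -0.2583, 0.1909]
tool_rot: [0.008, 0.991, -0.001, 0.131]
force: [0.2, -0.7, -1.6]
finger_gap: 0.445
```

Run:
```python
from station import manip
from h import *
import cv2
s=manip.sense();print(s["t"],s["tcp_pos"],s["q"])
Rt=to(s,[.502,-.257,.0367],yaw=179,tilt=-15)
a=np.radians(-1);ux=np.array([np.cos(a),np.sin(a),0]);uy=np.array([-np.sin(a),np.cos(a),0])
c=s["tcp_pos"]+ux*.0546+np.array([0,0,-.0317])
for n in ("scene","top"):
    p=manip.snapshot(n)
    im=p["img"][:,:,::-1].copy()
    for x in (-.06,.06):
        for y in (-.02,.02):
            for z in (0,.025):
                u=proj(p,c+ux*x+uy*y+np.array([0,0,z]))[0];cv2.circle(im,(int(round(u[0])),int(round(u[1]))),1,(0,0,255),-1)
    im=im[80:260,60:260] if n=="scene" else im[110:290,360:560]
    cv2.imwrite(f"pics/l_{n}.png",cv2.resize(im,None,fx=4,fy=3.3 if 0 else 3.3))
```

```text
13.375 [ 0.50199254 -0.25830695  0.19092064] [-0.75999229  0.47641021  1.81127755  0.28286607  0.67856342 -2.52073602]
rot needed [0.   0.01 0.12]
shift cur mm [ 40.    1.4 149. ] shift in target frame [ 39.9   1.3 149. ]
```

View pics/l_scene.png

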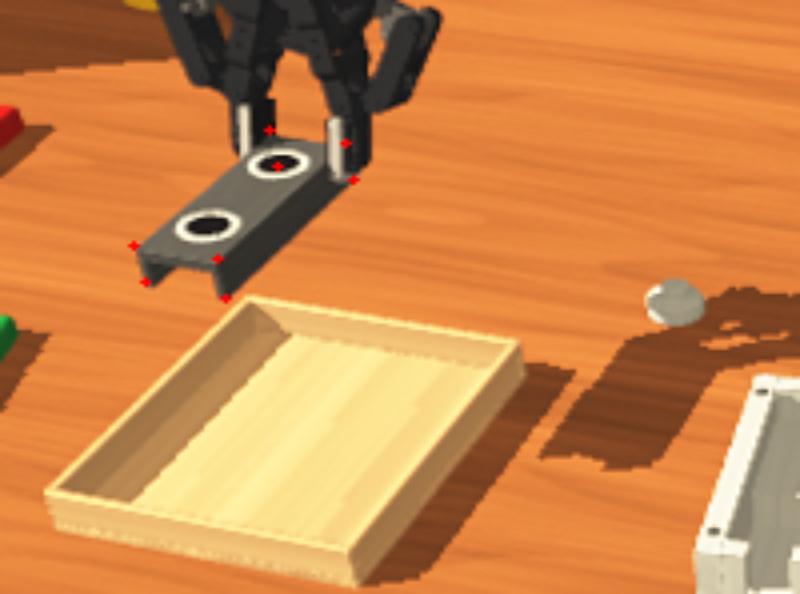

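View pics/l_top.png

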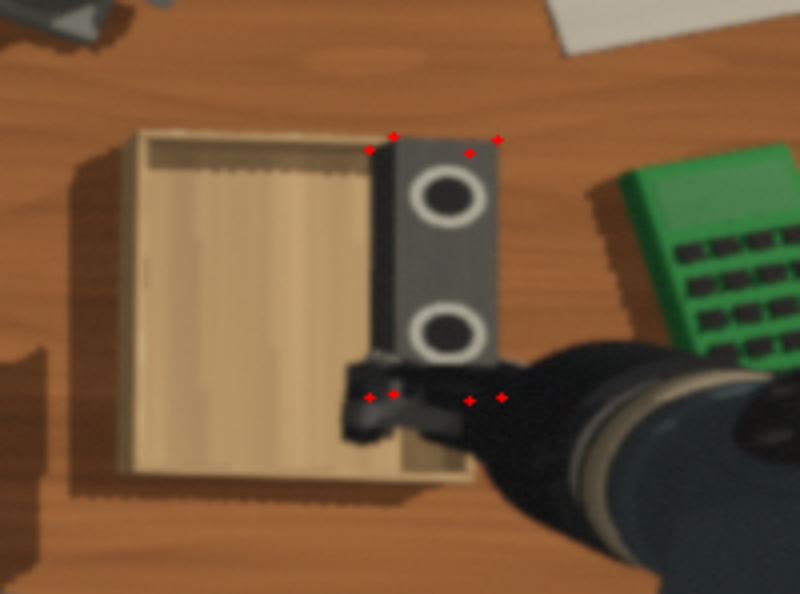

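The bar is level, and the model corners match to 1–2 px. I lower it.

Call:
play_rows(
  steps=[
    [[0.0052, 0.0013, 0.0193, 0, 0, 0], [0.0065, 0, 0.024, 0, 0, 0], [0.0065, 0, 0.024, 0, 0, 0], [0.0065, 0, 0.024, 0, 0, 0], [0.0052, 0, 0.0193, 0, 0, 0], [0.0039, 0, 0.0145, 0, 0, 0], [0.0026, 0, 0.0097, 0, 0, 0], [0, 0, 0, 0, 0, 0], [0, 0, 0, 0, 0, 0]],
  ],
)

```text
t: 14.6
tcp_pos: [0.5016, -0.2573, 0.0516]
tool_rot: [0.008, 0.991, -0.001, 0.131]
force: [-1.0, -0.5, -1.3]
finger_gap: 0.446
```

Call:
play_rows(
  steps=[
    [[0.0008, 0, 0.0029, 0, 0, 0], [0.0005, 0, 0.0019, 0, 0, 0], [0, 0, 0, 0, 0, 0]],
  ],
)

```text
t: 14.98
tcp_pos: [0.5013, -0.2568, 0.0462]
tool_rot: [0.008, 0.991, -0.001, 0.13]
force: [0.6, 0.0, -1.4]
finger_gap: 0.448
```

Run:
```python
from station import manip
from h import *
import cv2
s=manip.sense();print(s["t"],s["tcp_pos"],s["q"],s["force"],s["ft_torque"])
to(s,[.502,-.257,.0367],yaw=179,tilt=-15)
p=manip.snapshot("scene");im=p["img"][:,:,::-1]
cv2.imwrite(f"pics/m.png",cv2.resize(im[120:270,50:210],None,fx=4,fy=4))
```

```text
14.975 [ 0.5012539  -0.25683175  0.04621167] [-0.75879034  0.74467976  1.89073323  0.52557526  0.35600393 -2.79338814] [ 0.55303143  0.00924656 -1.38220857] [0.02230275 0.273256   0.03389469]
rot needed [ 0.01 -0.    0.03]
shift cur mm [ 1.7 -0.2  9.4] shift in target frame [ 1.7 -0.2  9.4]
```

View pics/m.png

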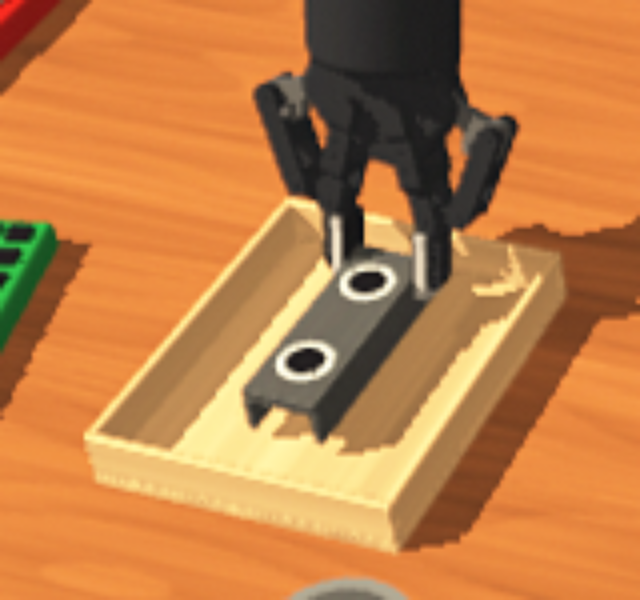

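Joint 6 is at −2.79, near its limit of −2.85, so I yaw 8° to free it before lowering further.

Call:
play_rows(
  steps=[
    [[0, 0.002, 0, 1.05, 0, 3.9], [0, 0.002, 0, 1.05, 0, 3.9], [0, 0, 0, 0, 0, 0], [0.0006, 0, 0.0024, 0, 0, 0], [0.0006, 0, 0.0024, 0, 0, 0], [0.0003, 0, 0.001, 0, 0, 0], [0, 0, 0, 0, 0, 0]],
  ],
)

```text
t: 15.9
tcp_pos: [0.5015, -0.253, 0.04]
tool_rot: [0.078, 0.988, -0.01, 0.13]
force: [-0.2, -0.2, -0.7]
finger_gap: 0.45
```

Run:
```python
from station import manip
from h import *
s=manip.sense();print(s["t"],s["tcp_pos"],s["q"],s["force"],s["ft_torque"])
to(s,[.502,-.257,.0367],yaw=171,tilt=-15)
```

```text
15.9 [ 0.50145257 -0.25298995  0.04002756] [-0.73650976  0.75460235  1.90664736  0.50729655  0.29526093 -2.62231032] [-0.21331861 -0.17306862 -0.71686195] [-0.01128379  0.27479979 -0.03338783]
rot needed [-0.02 -0.01 -0.05]
shift cur mm [-0.3 -3.9  3.5] shift in target frame [-0.3 -3.9  3.5]
```

Call:
play_rows(
  steps=[
    [[0.0003, 0, 0.001, 0, 0, 0], [0.0003, 0, 0.001, 0, 0, 0], [0, 0, 0, 0, 0, 0]],
  ],
)

```text
t: 16.27
tcp_pos: [0.5014, -0.2529, 0.0381]
tool_rot: [0.078, 0.988, -0.01, 0.13]
force: [-0.2, -0.7, -0.8]
finger_gap: 0.444
```

Call:
play_rows(
  steps=[
    [[0.0003, 0, 0.001, 0, 0, 0], [0.0001, 0, 0.0005, 0, 0, 0], [0, 0, 0, 0, 0, 0]],
  ],
)

```text
t: 16.65
tcp_pos: [0.5015, -0.2529, 0.037]
tool_rot: [0.078, 0.988, -0.011, 0.13]
force: [-2.6, -0.1, 4.2]
finger_gap: 0.449
```

Run:
```python
from station import manip
from h import *
import cv2
s=manip.sense();print(s["t"],s["tcp_pos"],s["q"][5],s["force"],s["ft_torque"])
p=manip.snapshot("scene");im=p["img"][:,:,::-1]
cv2.imwrite(f"pics/n.png",cv2.resize(im[120:270,50:210],None,fx=4,fy=4))
```

```text
16.65 [ 0.50147143 -0.25293921  0.03700606] -2.6359721104831 [-2.62405862 -0.05820563  4.21105147] [0.09180043 0.22547586 0.00526207]
```

View pics/n.png

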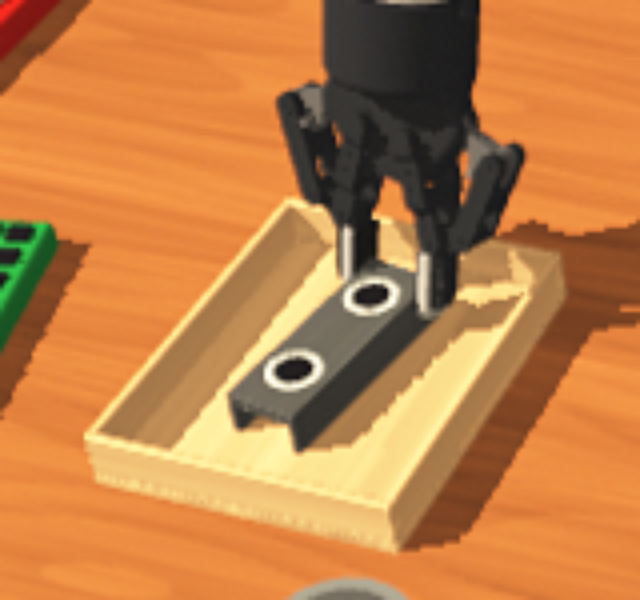

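Contact (4 N) came at the height the model predicts for a flat bar, so I release and withdraw along the tool axis.

Call:
play_rows(
  steps=[
    [[0, 0, 0, 0, 0, 0], [0, 0, 0, 0, 0, 0], [0, 0, 0, 0, 0, 0], [0, 0, 0, 0, 0, 0]],
  ],
  fingers=0.68,
)

```text
t: 17.2
tcp_pos: [0.5015, -0.2529, 0.0365]
tool_rot: [0.078, 0.988, -0.01, 0.13]
force: [-0.3, -0.4, -0.5]
finger_gap: 0.679
```

Call:
play_rows(
  steps=[
    [[0, 0, -0.01, 0, 0, 0], [0, 0, -0.02, 0, 0, 0], [0, 0, -0.04, 0, 0, 0], [0, 0, -0.04, 0, 0, 0], [0, 0, -0.04, 0, 0, 0], [0, 0, 0, 0, 0, 0], [0, 0, 0, 0, 0, 0]],
  ],
)

```text
t: 18.08
tcp_pos: [0.4629, -0.2466, 0.1816]
tool_rot: [0.078, 0.988, -0.011, 0.13]
force: [-0.4, 0.2, -0.3]
finger_gap: 0.678
```

Run:
```python
from station import manip
from h import *
import cv2
s=manip.sense();print(s["t"],s["tcp_pos"],s["q"][5],s["force"],s["finger_gap"])
for n in ("scene","wrist","top"):
    p=manip.snapshot(n);im=p["img"][:,:,::-1]
    cv2.imwrite(f"pics/o_{n}.png",im if n!="scene" else cv2.resize(im[120:300,50:290],None,fx=3.3,fy=3.3))
    for l in ("bar","bar_other","tray"): print(n,l,[(round(x["score"],2),x["rect"]) for x in manip.regions_of(l,p)[:2]])
```

```text
18.075 [ 0.46287724 -0.24660791  0.18162059] -2.418858060505778 [-0.35766594  0.21789801 -0.27737564] 0.677977613484993
scene bar [(0.83, [108.2, 184.8, 158.0, 232.2])]
scene bar_other [(0.7, [384.3, 212.8, 411.7, 263.3])]
scene tray [(0.77, [68.6, 168.3, 187.4, 258.9])]
wrist bar [(0.68, [255.9, 185.3, 298.4, 290.0])]
wrist bar_other []
wrist tray [(0.89, [172.5, 138.1, 359.4, 322.1])]
top bar [(0.77, [422.4, 173.3, 454.4, 239.0])]
top bar_other [(0.55, [145.4, 179.3, 171.8, 245.0])]
top tray [(0.88, [387.3, 152.6, 480.4, 255.7])]
```

View pics/o_scene.png

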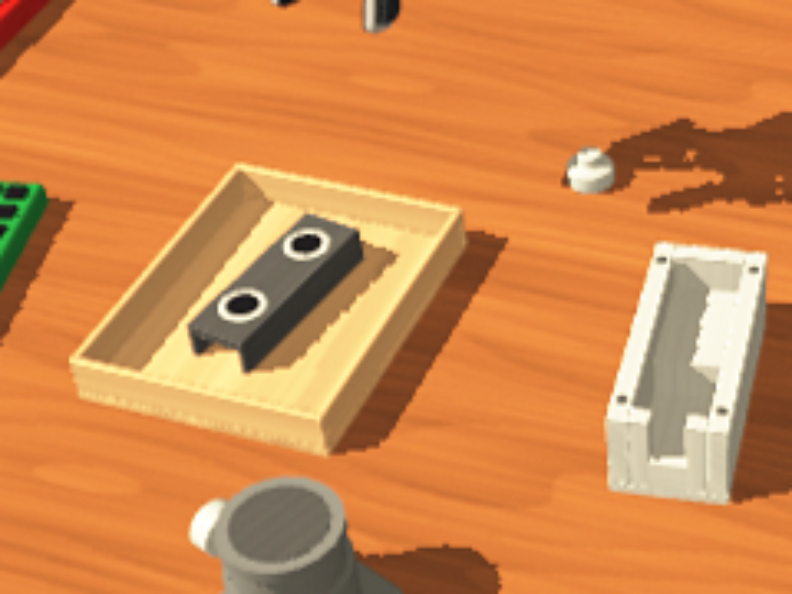

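View pics/o_top.png

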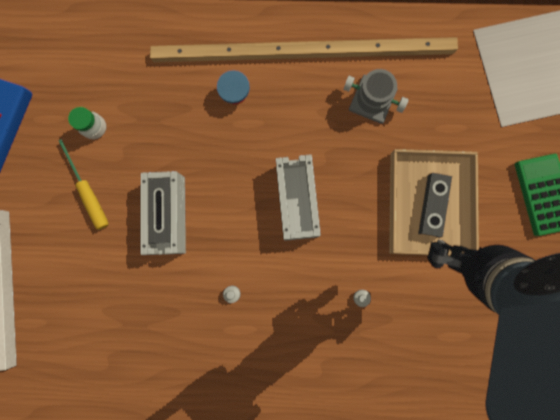

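The bar lies flat in the tray at (436,206) in the top picture. The slotted bar is unmoved at (158,212), and the gripper is clear.

```bash
python3 -c "
from station import manip
print(manip.sign_off())"
```

```text
the job is handed in; nothing more can be done
None
```

The bar with the two bores is out of its nest and lying flat in the plywood tray. I handed the job in at about 18 s of the 51 s allowed.

- **Tipping:** I pressed the end by the notched wall with closed fingers until the bar tipped. The highest force I read there was about 4 N. It stayed up after I lifted off, and its raised end stood where the stated sizes predict.
- **Gripping and carrying:** I gripped it across the 40 mm with 70 N, lifted it clear, levelled it over the tray, and lowered it to light contact, again about 4 N, before opening.
- **Last checks:** In the final scene and top pictures the bar is flat, inside the walls, and not touching the gripper. The slotted bar is still in its own nest, unmoved to within about a pixel. The force on the tool was back near zero.
- **Near miss:** Joint 6 came to −2.79 rad against its −2.85 limit while lowering, so I turned the bar 8° first. It therefore lies slightly askew in the tray.
- **Small disagreement:** The raised bar's predicted corners were exact in the wrist camera but a couple of pixels off in the scene camera. That is about 3 mm, against the stated calibration of about 2 mm.

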